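# Clamp the re-glued jewel box at the gluing station

## Robot

A 7-joint arm with a two-finger parallel gripper is mounted at the origin on the work surface; the furniture and walls round the work are solid. World frame = base frame: x ahead of the robot, y to its left, z up, the work surface at z = 0. Lengths are in m, angles in rad, forces in N, time in s.
With the tool pointing down it reaches from about 0.425 to 1.025 m from the base axis. Payload 9.4 kg.
Tool frame: the origin (TCP) lies at the very end of the fingers, on their centre line; the grasp point (between the pads) lies 19 mm behind it (arm.hold_point_z is the distance from the TCP to the grasp point, in m); z points along the fingers, y is the line along which they close (so a half turn about z gives the same grasp; the last joint's range is limited). The gripper opens to 85 mm and grips with 20 to 120 N. Pads are 22 mm wide; open, the fingers measure 114 mm over their backs; the gripper's body (76 mm by 85 mm) begins 54 mm behind the grasp point. The pads swing forward as they close: fully open they stand 13 mm farther back than shut.
Start: joints at [-1.349, 0.599, -0.003, 1.599, 0.002, 0.943, -0.08], TCP at [0.213, 0.693, 0.231] pointing down, gripper open.
Joint ranges: [-2.57, 2.57], [-0.35, 1.97], [-1.29, 1.29], [0.11, 2.56], [-1.05, 4.19], [0.11, 1.86], [-2.63, 2.63]. Speed limits (rad/s): [2.22, 2.22, 3.01, 3.01, 3.14, 3.14, 3.14].

## Interface

Orientations are given as a 3x3 rotation matrix whose columns are the frame's x, y, z axes.
In Python, from rig import readout, grab_frame, sign_off, find_in, landmark_of, arm gives the robot as it stands.
- The arm moves only by the tool jog_arm, never from a script. Its argument "targets" is a list of rows, each a list of 6 numbers: the shift along the tool's x, y, z in cm, then the turn, a rotation vector about the tool's x, y, z in degrees. A call has 1 to 10 rows; each row is the pose to reach, as a shift and turn from the pose commanded when the call began, along the tool's axes at that moment; what a row does not reach only later rows make up. A row lasts 1/8 s, in which the tool goes at most 62.5 mm and 10.7 degrees, less where a joint would pass 70% of its speed; a pose out of reach is approached as far as the arm can. A call with a gripper value outside its range is refused whole. "claw" is the gripper command: -1 is shut, 1 is fully open, values between are in proportion, set as the call begins (left out, the last holds). The fingers move at their own pace and stop on an object; the grip force is fixed at half the most. Time passes only in rows, so rows that repeat a pose let the fingers close. It gives the time, the measured TCP pose, the force, the opening and the grip force at its end, in the units of the state.
- readout.get_obs(): the state, without advancing time (a new reading comes with each control period).
- grab_frame(name): name is "side" or "top" or "wrist"; returns a dict with "image" (480x640x3 uint8, blue, green, red), "z_map" (480x640 float32, m along the optical axis (not along the pixel's ray), 0 where there is no reading), "fx", "fy", "cx", "cy" (pixels), "camera_from_world" (4x4, takes a point from world to camera coordinates); the wrist camera has in their place "T_tool_cam" (4x4, takes a point from camera to tool coordinates, whose origin is the TCP and whose axes are the flange's). Camera axes: x right, y down, z forward; pixel columns grow to the right and rows downward; lengths in m; the calibration is good to about 2 mm. A picture is of the moment at which its call begins: read the wrist's pose just before it.
- sign_off(): hands the job in; it is judged then, once.
Trained networks look in a picture, given as the dict that the camera call returned (one of the last four; its "shot" number tells which), for a name from the list of things; names that differ only in an ending like _2 or _b are one class to them, and where a whole thing is asked for, a point or a joint stands for the part that bears it (a point fixed in the world has none). Each returns a list of dicts, best first, with "score" (0 to 1); they miss things now and then, are a little off and sometimes report something else, mostly with a low value. They report only what shows in the picture. A call takes as long as a camera call.
- find_in(query, picture): "rect" ([left, top, right, bottom] as shares, 0 to 1, of the picture: columns of its width, rows of its height, round what is visible of it).
- landmark_of(query, picture): "location" ([column, row] as shares, 0 to 1, of the picture: columns of its width, rows of its height: a listed point, or the origin of a listed thing).
The state is a dict: "t": time; "joint_pos": joint angles; "joint_vel": joint speeds; "effort": joint torques, N m; "eef_pos": TCP position; "eef_rot": TCP orientation; "contact_force": force on the tool from outside, world axes, zero at the start; "wrist_torque": the same for the moment, N m; "opening": opening from 0.0 (shut) to 1.0 (fully open); "gripper_force": force on a finger pad.
Only numpy, scipy, OpenCV 4.12 (cv2) and the standard library are available. Lean on these libraries where they do the work, as an engineer would, in place of code of your own. Each camera call takes 0.05 s, during which the arm holds its last target. There are 200 camera calls.

## Task

The jewel box on the small turntable has a freshly glued side panel. First turn the turntable by its upright peg until it drops into its detent, with the box's side facing the clamp; then pump the clamp's trigger (squeeze it towards the fixed handle, let it come back, squeeze again) until the sprung pad presses on the box and is pushed in by about half of its 12 mm spring travel, never all the way. Work the clamp only by its trigger, do not push the jaw by hand, leave the cup, tumbler and card pack alone, and finish while still holding the trigger squeezed, with the pad pressing the box.

Things in the scene. Friction and masses are not known exactly. Their poses are not given: they have to be found in the camera images.
- station: Gluing station fixed to the surface: wooden board 170 (x) by 350 (y, from -125 to +225) by 15 mm. Origin on the surface, on the clamp line. Its +y is the way the jaw advances, from the clamp (at -y) to the turntable (at +y); z up; yaw within 0.2 rad of 0. Offsets below are in this frame. Clamp housing: x -20 to 20, y -115 to -35, top z 92 mm.
- axis (a point): Turntable axis, at station (0, 100, 32) mm: centre of the disc's upper face. Aluminium disc 160 mm across, 11 mm thick. On it a wooden fence (84 mm long, 10 mm thick, top at z 84 mm), 57 mm from the axis, and two low lips that hold the box between them. Box and fence corners sweep within 75 mm of the axis.
- turntable: The turntable; origin on its axis at z 0. Its own +y points from the axis to the fence. In the detent (wanted) its axes are parallel to the station's: fence on the far side of the box from the clamp. It starts 0.7 to 1.4 rad clockwise of that (seen from above), so turn it counterclockwise. Friction 0.06 N m; a sprung ball pulls it home from within 0.06 rad; entering takes up to 6 N at the peg.
- peg_mid (a point): Upright black round peg on the turntable, 14 mm diameter, z 38 to 106 mm; this point is on its axis at z 80 mm, 100 mm from the turntable axis. In the detent it lies at station (34, 194, 80) mm, i.e. 1.22 rad counterclockwise from station +x about the turntable axis; with the turntable q rad clockwise of the detent, at 1.22 - q.
- nest (a point): Where the box's centre belongs on the turntable: on the turntable axis, z 68 mm. Turns with the turntable.
- jewel_box: Loose blue jewel box with a small latch, 75 mm deep, 100 mm long (its y), 72 mm high, about 0.35 kg, standing on the turntable disc (underside at z 32, top at z 104 mm), lid fixed shut. Origin at the centre of its underside; its long axis points at the fence, 1.5 mm from it.
- box_mid (a point): Centre of the jewel box, half-way up (z 68 mm). In the detent the side that faces the clamp lies 50 mm from here towards station -y.
- jaw: Moving jaw of the clamp (dark steel block 36 mm wide on a toothed steel bar, with the sprung pad in front). Slides along station +y, 62 mm travel; a ratchet lets it go forward only (it may fall back by up to 4 mm to the last tooth). Drag about 3 N.
- pad_face (a point): Centre of the pad's front face (rubber, 32 by 36 mm) at z 68 mm; it starts 24 to 38 mm short of the box's side in the detent. Moves with the jaw and, against the box, with the pad's spring.
- pad (a joint): How far the sprung pad is pushed back into the jaw, m: 0 free, 0.012 fully in. Spring 1 N per mm, so 0.006 (half) is about 6 N on the box.
- trigger: Black trigger lever of the clamp, 22 mm wide (x), 12 mm thick, top at z 164 mm; hinged at station (0, -81, 80) mm about station x (its origin). Squeezing tips it by 0.277 rad, its top towards station +y; a spring brings it back. Force at trigger_face: 2 to 4 N for its spring plus 0.75 times jaw drag and pad force, under 16 N in all.
- trigger_face (a point): Middle of the trigger's outer (-y) face, 65 mm from the hinge, z about 145 mm: station y -96 mm with the trigger out, -78 mm squeezed home. Each full squeeze of 18 mm here moves the jaw 12 mm (0.75 mm per mm; the first 1 to 5 mm of jaw travel may be lost taking up a tooth). The jaw follows at once, also part-way, and stays while the trigger is held.
- handle_face (a point): Middle of the outer (+y) face of the fixed black handle (26 mm wide, 16 mm thick, z 92 to 167 mm), at station (0, -46, 145) mm. Trigger and handle measure 50 mm over their outer faces, 32 mm squeezed home. As the handle is rigid, fingers closing round both should be centred 16 mm from this face towards -y. Pushing only the trigger works too.
- cup: Small terracotta cup, 76 mm high, bystander to the left of the station.
- tumbler: Tall printed tumbler, 70 mm diameter, 182 mm high, bystander beyond the clamp.
- card_stack: Banded pack of cards, 140 by 106 by 50 mm, bystander between the station and the robot.

How it is judged:
On the way, in this order (a step that is already met when the one before it is completed fails the run):
1. the turntable sits in its detent, the pad not yet on the box (angle between the y axis of turntable and the y axis of station, either way round below 0.05 rad and value of joint pad below 0.001 m), for 0.3 s.
2. the pad presses on the box (angle between the y axis of turntable and the y axis of station, either way round below 0.05 rad and value of joint pad above 0.001 m and contact force between jaw and jewel_box above 0.5 N), for 0.2 s.
At the end, for the whole second after the job is handed in: The turntable is within 0.05 rad of its detent, the jewel box stands upright in its place on it (within 7 mm), the pad presses the box, pushed in by 2.5 to 9.5 mm of its 12 mm, and the fingers still hold the trigger squeezed (at least 2 mm at its middle) (angle between the y axis of turntable and the y axis of station, either way round below 0.05 rad and value of joint pad between 0.0025 and 0.0095 m and contact force between jaw and jewel_box above 1 N and contact force between the fingers and trigger above 0.5 N and y of trigger_face in the frame of station above -0.094 m and horizontal distance between box_mid and nest below 0.007 m and angle between jewel_box's own z axis and vertical below 0.06 rad and linear speed of jewel_box below 0.02 m/s); the arm keeps its last pose, push and grip.
It fails at once if the pad is pushed in nearly all the way (box crushed) (value of joint pad above 0.0112 m).
It fails at once if the robot pushes the jaw itself (contact force between any of the fingers, the arm and jaw above 1 N).
It fails at once if a bystander is disturbed (distance of any of cup, tumbler, card_stack from where it was at the start of the episode above 0.03 m).
It also fails if it takes over 64 s, if anything falls off the work surface, if the arm or the gripper's body presses on something with over 40 N, if the wrist force passes 120 N, or if a joint passes its speed limit or range.

## Working session

There is one attempt and no reset: what is moved stays moved. The work goes in short steps, Python scripts to look and compute and a tool call to move; the robot and the scene stay as the last step left them, time stands still between calls to the robot, and variables do not carry over. Pictures are saved under pics/ and viewed, at most 10 in all, crops included, and the job is handed in when it is done.

Besides the shell and the picture viewer there is one more tool, called after "Emit:" in YAML: its name, and indented under it one key for each argument. jog_arm: Moves the arm, as the interface text tells. Its arguments: {"type":"object","properties":{"targets":{"type":"array","items":{"type":"array","items":{"type":"number"}}},"claw":{"type":"number"}},"required":["targets"]}

```bash
mkdir -p pics; ls; cat > h.py <<'E'
import numpy as np, cv2
from rig import readout, grab_frame, sign_off, find_in, landmark_of, arm
def ray(f,px):
    T=np.linalg.inv(f["camera_from_world"]); d=np.array([(px[0]-f["cx"])/f["fx"],(px[1]-f["cy"])/f["fy"],1.])
    return T[:3,3],T[:3,:3]@d
def at_z(f,px,z):
    o,d=ray(f,px); return o+d*(z-o[2])/d[2]
def depth(f,px):
    o,d=ray(f,px); c,r=int(round(px[0])),int(round(px[1])); w=f["z_map"][max(r-2,0):r+3,max(c-2,0):c+3]; w=w[w>0]
    return o+d*np.median(w) if len(w) else None
def lm(q,f):
    L=landmark_of(q,f); return [(np.array(l["location"])*[640,480],round(l["score"],2)) for l in L[:2]]
E
cat > a.py <<'E'
from h import *
np.set_printoptions(precision=4,suppress=True)
o=readout.get_obs();print(o["t"],o["eef_pos"],o["eef_rot"].tolist(),arm.hold_point_z)
Z=dict(station=0,axis=.032,peg_mid=.08,nest=.068,box_mid=.068,pad_face=.068,trigger=.08,trigger_face=.145,handle_face=.145,turntable=0,jewel_box=.032,cup=0,tumbler=0,card_stack=0)
for n in("side","top"):
    f=grab_frame(n);cv2.imwrite(f"pics/{n}0.png",f["image"]);print(n,np.linalg.inv(f["camera_from_world"])[:3,3])
    for q,z in Z.items():
        for p,s in lm(q,f)[:1]: print(q,p,s,"z",at_z(f,p,z)[:2],"dep",depth(f,p))
E
python3 a.py
```

```text
pics
0.0 [0.2133 0.6924 0.2304] [[-0.9556910749434031, 0.2943712743071354, -0.0003494800654718001], [0.2943714578595757, 0.9556898454395176, -0.001537569972049485], [-0.0001186218822536922, -0.0015723188557545673, -0.9999987568703599]] 0.0187
side [ 0.4134 -0.6151  0.676 ]
station [315.392 331.2  ] 0.79 z [0.5025 0.0694] dep [ 0.4915 -0.0156  0.0839]
peg_mid [361.984 258.   ] 0.85 z [0.6012 0.1667] dep [0.5973 0.1502 0.0925]
nest [306.304 291.984] 0.7 z [0.49   0.0974] dep [0.4878 0.0771 0.0854]
box_mid [313.408 296.88 ] 0.7 z [0.5006 0.0831] dep [0.4913 0.0083 0.1331]
pad_face [314.688 297.984] 0.46 z [0.5024 0.08  ] dep [ 0.4892 -0.0231  0.1581]
trigger [325.184 330.192] 0.9 z [ 0.5074 -0.0113] dep [ 0.5067 -0.0159  0.0845]
trigger_face [322.496 307.2  ] 0.56 z [ 0.4999 -0.0297] dep [ 0.5004 -0.0264  0.142 ]
handle_face [324.48 334.08] 0.66 z [ 0.4951 -0.0846] dep [ 0.5055 -0.0172  0.0776]
turntable [307.072 291.312] 0.67 z [0.5002 0.1789] dep [0.4892 0.0779 0.086 ]
jewel_box [305.472 285.12 ] 0.7 z [0.4952 0.1593] dep [0.492  0.1291 0.0572]
cup [293.824 229.824] 0.84 z [0.4947 0.3
[... 374 characters left out ...]
[361.792 237.408] 0.41 z [0.5085 0.0902] dep [0.5111 0.0864 0.017 ]
pad_face [362.176 240.816] 0.47 z [0.502  0.0893] dep [0.5043 0.0854 0.0164]
trigger [412.928 245.712] 0.67 z [ 0.4945 -0.0053] dep [ 0.4939 -0.0023  0.0967]
trigger_face [432.128 241.824] 0.73 z [ 0.4997 -0.0268] dep [ 0.4989 -0.0228  0.1635]
handle_face [403.2   237.312] 0.67 z [0.5065 0.0236] dep [0.5061 0.0248 0.1523]
jewel_box [315.904 242.304] 0.67 z [0.4986 0.1785] dep [0.4957 0.177  0.1057]
cup [204.608 245.52 ] 0.57 z [0.4879 0.4092] dep [0.4877 0.4072 0.0081]
tumbler [434.176 138.72 ] 0.93 z [ 0.72   -0.0608] dep [ 0.695  -0.0395  0.0958]
card_stack [308.928 340.512] 0.6 z [0.2994 0.1887] dep [0.3078 0.1872 0.0513]
```

View pics/top0.png

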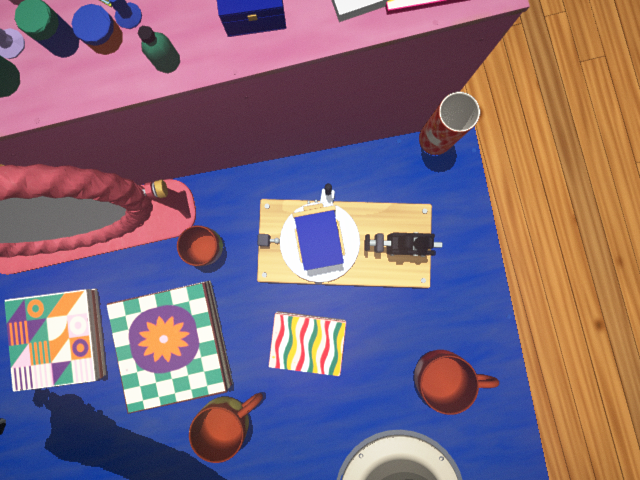

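View pics/side0.png

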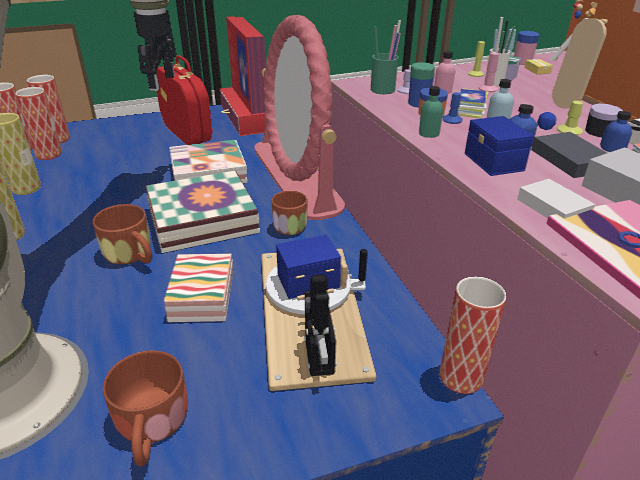

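The pictures agree. The station's board spans columns 257–433 and rows 199–288 in top, with the peg at (328,188), the clamp at (365–440,243) and the tumbler at (455,115). The tall pink dresser is just past the peg. Next I'll measure the station pose.

```bash
cat > b.py <<'E'
from h import *
np.set_printoptions(precision=4,suppress=True)
f=grab_frame("top"); im=f["image"]; hsv=cv2.cvtColor(im,cv2.COLOR_BGR2HSV)
m=cv2.inRange(hsv,(10,50,110),(28,190,255)); m[:, :250]=0; m[:,445:]=0; m[:190]=0; m[300:]=0
m=cv2.morphologyEx(m,cv2.MORPH_OPEN,np.ones((5,5)))
pts=cv2.findNonZero(m); hull=cv2.convexHull(pts)[:,0].astype(float)
w=np.array([at_z(f,p,.015)[:2] for p in hull],np.float32)
r=cv2.minAreaRect(w*1000); print(r, cv2.boxPoints(r))
# disc: white
d=cv2.inRange(hsv,(0,0,170),(180,40,255)); d[:, :270]=0; d[:,365:]=0; d[:195]=0; d[292:]=0
p=cv2.findNonZero(d); h=cv2.convexHull(p)[:,0]; w=np.array([at_z(f,q,.032)[:2] for q in h.astype(float)],np.float32)
print("disc",cv2.minEnclosingCircle(w*1000))
# peg
for q in ((328,187),(329,186)): print("peg",depth(f,q),at_z(f,q,.106))
for q in ((328,150),(328,130),(328,110),(420,130),(420,100),(455,105)): print(q,depth(f,q))
# trigger/handle tops, points above z .12
T=np.linalg.inv(f["camera_from_world"]); v,u=np.mgrid[200:290,250:450]; z=f["z_map"][200:290,250:450]
P=np.stack([(u-f["cx"])/f["fx"]*z,(v-f["cy"])/f["fy"]*z,z,np.ones_like(z)],-1)@T.T
for lo,hi in((.155,.175),(.14,.155),(.115,.13),(.1,.108),(.085,.098)):
    k=(P[...,2]>lo)&(P[...,2]<hi)&(z>0); print(lo,k.sum(),P[k][:,:3].min(0),P[k][:,:3].max(0),np.median(P[k],0)[:3]) if k.any() else 0
b=(P[...,2]>.1)&(P[...,2]<.108)&(P[...,1]>.1)&(P[...,0]<.57)
print("box",cv2.minAreaRect((P[b][:,:2]*1000).astype(np.float32)))
cv2.imwrite("pics/topc.png",cv2.resize(im[180:300,240:450],None,fx=3.8,fy=3.8,interpolation=cv2.INTER_CUBIC))
E
python3 b.py
```

```text
((499.827392578125, 121.84658813476562), (348.0837097167969, 168.8947296142578), 89.41647338867188) [[413.6119 -51.3262]
 [582.4979 -53.0463]
 [586.0428 295.0194]
 [417.1569 296.7395]]
disc ((508.91070556640625, 179.3795928955078), 91.23666381835938)
peg [0.5984 0.1571 0.1067] [0.5985 0.1571 0.106 ]
peg [0.6004 0.1552 0.1061] [0.6004 0.1552 0.106 ]
(328, 150) [0.6922 0.1585 0.0006]
(328, 130) [ 0.8088  0.1595 -0.2698]
(328, 110) [ 0.8079  0.1605 -0.0976]
(420, 130) [ 0.8774 -0.1279 -0.5008]
(420, 100) [ 0.8698 -0.0691 -0.2004]
(455, 105) [ 0.7505 -0.0704  0.1236]
0.155 226 [ 0.4873 -0.0252  0.1551] [0.5115 0.0261 0.1712] [0.4986 0.014  0.1645]
0.14 61 [ 0.4859 -0.0178  0.14  ] [0.51   0.026  0.1548] [ 0.4971 -0.0123  0.1466]
0.115 52 [ 0.4866 -0.0135  0.1151] [0.51   0.026  0.1299] [ 0.4985 -0.009   0.1232]
0.1 2149 [ 0.4445 -0.0116  0.1003] [0.5563 0.2185 0.108 ] [0.5    0.1714 0.1052]
0.085 707 [ 0.477  -0.0428  0.085 ] [0.5677 0.2238 0.0978] [0.4998 0.0304 0.0897]
box ((500.4811096191406, 172.2099151611328), (100.05239868164062, 74.94679260253906), 11.947761535644531)
```

View pics/topc.png

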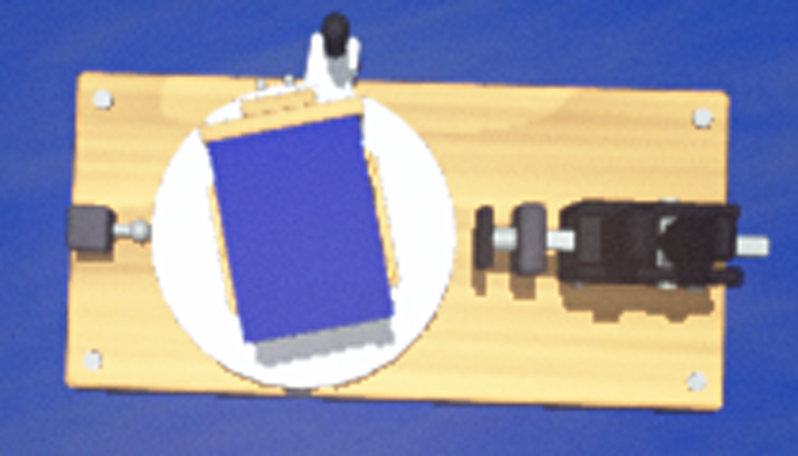

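The board gives the station origin at (0.4993, 0.0718) with yaw -0.010, and the axis at (0.5003, 0.1718). The box angle of 11.95° gives q≈1.37 rad and puts the peg at (0.599, 0.156), which matches its image at about (0.599, 0.157, 0.106). I'll write a helper for the rows.

```bash
cat > rows.py <<'E'
# usage: rows.py x,y,z,adeg ...   (a = world angle of the tool's x axis, tool down)
import sys; from h import *; from scipy.spatial.transform import Rotation as R
o=readout.get_obs(); p=o["eef_pos"]; M=np.array(o["eef_rot"])
print("t",round(o["t"],2),"p",np.round(p,4),"a",round(np.degrees(np.arctan2(M[1,0],M[0,0])),1),"q",np.round(o["joint_pos"],2),"F",np.round(o["contact_force"],1),"open",round(o["opening"],3))
for s in sys.argv[1:]:
    x,y,z,a=map(float,s.split(",")); c,n=np.cos(np.radians(a)),np.sin(np.radians(a))
    W=np.array([[c,n,0],[n,-c,0],[0,0,-1.]])
    print([round(float(v),1 if i>2 else 2) for i,v in enumerate(np.r_[M.T@(np.array([x,y,z])-p)*100,np.degrees(R.from_matrix(M.T@W).as_rotvec())])])
E
python3 rows.py .3,.45,.25,120 .40,.17,.23,60 ; python3 - <<'E'
from h import *
f=grab_frame("top")
for q in((263,240),(258,238),(268,243)): print(depth(f,q))
E
```

```text
t 1.55 p [0.2135 0.6929 0.2313] a 162.9 q [-1.35  0.6  -0.    1.6   0.    0.94 -0.08] F [ 0.4 -1.  -0.1] open 0.996
[-15.42, -20.66, -1.87, 0.0, 0.0, 42.9]
[-33.22, -44.48, 0.13, 0.0, 0.0, 102.9]
[0.50027387 0.28272583 0.04395603]
[0.50411769 0.29311123 0.04127787]
[0.49468738 0.27304633 0.04083558]
```

Emit:
jog_arm:
  targets:
    - [-7.5, -10.3, -1, 0, 0, 21]
    - [-15.4, -20.7, -1.9, 0, 0, 43]
    - [-15.4, -20.7, -1.9, 0, 0, 43]
    - [-15.4, -20.7, -1.9, 0, 0, 43]
    - [-21, -28, -1, 0, 0, 60]
    - [-27, -36, 0, 0, 0, 80]
    - [-33.2, -44.5, 0, 0, 0, 103]
    - [-33.2, -44.5, 0, 0, 0, 103]
    - [-33.2, -44.5, 0, 0, 0, 103]
    - [-33.2, -44.5, 0, 0, 0, 103]
  claw: -0.25

```text
t: 2.85
eef_pos: [0.4008, 0.1659, 0.2317]
eef_rot: [[0.512, 0.859, 0.001], [0.859, -0.512, -0.0], [0.0, 0.001, -1.0]]
contact_force: [-0.6, 1.0, 0.1]
opening: 0.374
gripper_force: 0.0
```

```bash
python3 rows.py .5,.156,.2,20 .599,.156,.16,-9.3
```

```text
t 2.85 p [0.4008 0.1659 0.2317] a 59.2 q [-0.95  0.28  0.55  2.26 -0.24  0.65 -0.77] F [-0.6  1.   0.1] open 0.374
[4.23, 9.03, 3.18, 0.0, -0.0, 39.2]
[9.3, 17.53, 7.19, 0.0, -0.0, 68.5]
```

Emit:
jog_arm:
  targets:
    - [2, 4.5, 1.5, 0, 0, 20]
    - [4.2, 9, 3.2, 0, 0, 39]
    - [4.2, 9, 3.2, 0, 0, 39]
    - [4.2, 9, 3.2, 0, 0, 39]
    - [7, 13, 5, 0, 0, 55]
    - [9.3, 17.5, 7, 0, 0, 68.5]
    - [9.3, 17.5, 7, 0, 0, 68.5]
    - [9.3, 17.5, 7, 0, 0, 68.5]
    - [9.3, 17.5, 7, 0, 0, 68.5]

```text
t: 3.98
eef_pos: [0.5974, 0.1627, 0.1615]
eef_rot: [[0.989, -0.147, 0.0], [-0.147, -0.989, 0.0], [-0.0, -0.0, -1.0]]
contact_force: [0.3, -0.2, -0.3]
opening: 0.381
gripper_force: 0.0
```

```bash
python3 rows.py .599,.156,.07,-9.3; python3 - <<'E'
from h import *
o=readout.get_obs(); f=grab_frame("wrist"); cv2.imwrite("pics/w1.png",f["image"])
T=f["T_tool_cam"]; M=np.eye(4); M[:3,:3]=o["eef_rot"]; M[:3,3]=o["eef_pos"]
f["camera_from_world"]=np.linalg.inv(M@T)
for q,z in(("peg_mid",.08),("box_mid",.068),("trigger_face",.145)):
    for p,s in lm(q,f): print(q,p,s,at_z(f,p,z))
E
```

```text
t 3.98 p [0.5974 0.1627 0.1615] a -8.4 q [-0.84  0.68  0.77  1.94 -0.66  0.79 -1.41] F [ 0.3 -0.2 -0.3] open 0.381
[0.26, 0.64, 9.15, -0.0, 0.0, 0.9]
peg_mid [334.592 247.92 ] 0.58 [0.5997827  0.15803162 0.08      ]
trigger_face [ 91.776 366.384] 0.46 [0.57934568 0.28273887 0.145     ]
```

View pics/w1.png

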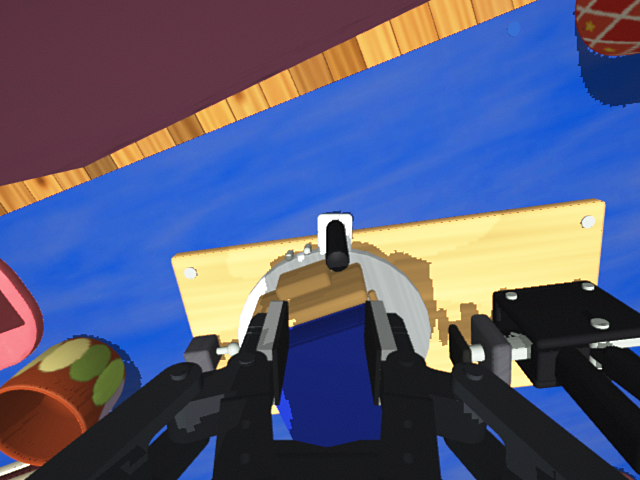

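The wrist picture shows the peg top at (337,262), in line between the open finger tips (columns 270–375). So I can align and descend.

Emit:
jog_arm:
  targets:
    - [0.2, 0.6, 0, 0, 0, 0.9]
    - [0.2, 0.6, 2, 0, 0, 0.9]
    - [0.2, 0.6, 5, 0, 0, 0.9]
    - [0.2, 0.6, 9, 0, 0, 0.9]
    - [0.2, 0.6, 9, 0, 0, 0.9]
    - [0.2, 0.6, 9, 0, 0, 0.9]

```text
t: 4.92
eef_pos: [0.5992, 0.1557, 0.0717]
eef_rot: [[0.986, -0.166, 0.0], [-0.166, -0.986, -0.0], [0.0, 0.0, -1.0]]
contact_force: [-0.0, 0.2, 1.0]
opening: 0.376
gripper_force: 0.0
```

```bash
cat > arc.py <<'E'
# poses on the peg circle, station angles from the present target
import sys,subprocess; import numpy as np
ax=(.5003,.1718); r=.1
A=[f"{ax[0]+r*np.cos(np.radians(a)):.4f},{ax[1]+r*np.sin(np.radians(a)):.4f},.07,{a}" for a in map(float,sys.argv[1:])]
subprocess.run(["python3","rows.py"]+A)
E
python3 arc.py -9.3 -5 0 5 10 15 20 25 30
```

```text
t 4.92 p [0.5992 0.1557 0.0717] a -9.6 q [-0.75  0.78  0.64  1.99 -0.79  0.63 -1.32] F [-0.   0.2  1. ] open 0.376
[-0.01, 0.02, 0.17, 0.0, -0.0, -0.3]
[-0.05, -0.74, 0.17, 0.0, -0.0, -4.6]
[-0.16, -1.6, 0.17, 0.0, -0.0, -9.6]
[-0.34, -2.45, 0.17, 0.0, -0.0, -14.6]
[-0.59, -3.29, 0.17, 0.0, -0.0, -19.6]
[-0.92, -4.1, 0.17, 0.0, -0.0, -24.6]
[-1.31, -4.88, 0.17, 0.0, -0.0, -29.6]
[-1.78, -5.62, 0.17, 0.0, -0.0, -34.6]
[-2.31, -6.31, 0.17, 0.0, -0.0, -39.6]
```

Emit:
jog_arm:
  targets:
    - [0, 0, 0, 0, 0, 0]
    - [0, 0, 0, 0, 0, 0]
    - [-0.05, -0.75, 0, 0, 0, -4.6]
    - [-0.15, -1.6, 0, 0, 0, -9.6]
    - [-0.35, -2.45, 0, 0, 0, -14.6]
    - [-0.6, -3.3, 0, 0, 0, -19.6]
    - [-0.9, -4.1, 0, 0, 0, -24.6]
    - [-1.3, -4.9, 0, 0, 0, -29.6]
    - [-1.8, -5.6, 0, 0, 0, -34.6]
    - [-2.3, -6.3, 0, 0, 0, -39.6]
  claw: -0.55

```text
t: 6.18
eef_pos: [0.5868, 0.2224, 0.072]
eef_rot: [[0.864, 0.504, 0.001], [0.504, -0.864, 0.0], [0.001, 0.0, -1.0]]
contact_force: [-0.3, -1.2, -0.1]
opening: 0.219
gripper_force: 0.3
```

```bash
python3 arc.py 30 35 40 45 50 55 60 64 68 70
```

```text
t 6.17 p [0.5868 0.2224 0.072 ] a 30.2 q [-0.75  0.74  0.47  1.97 -0.6   0.57 -0.92] F [-0.3 -1.2 -0.1] open 0.219
[-0.02, 0.06, 0.2, 0.0, -0.1, 0.2]
[-0.05, -0.82, 0.2, 0.0, -0.1, -4.8]
[-0.16, -1.68, 0.2, 0.0, -0.1, -9.8]
[-0.35, -2.53, 0.2, 0.0, -0.1, -14.8]
[-0.61, -3.37, 0.2, 0.0, -0.1, -19.8]
[-0.94, -4.17, 0.2, 0.0, -0.1, -24.8]
[-1.34, -4.95, 0.2, 0.0, -0.0, -29.8]
[-1.71, -5.55, 0.2, 0.0, -0.0, -33.8]
[-2.11, -6.11, 0.2, 0.0, -0.0, -37.8]
[-2.33, -6.38, 0.2, 0.0, -0.0, -39.8]
```

Emit:
jog_arm:
  targets:
    - [-0.05, -0.8, 0, 0, 0, -4.8]
    - [-0.15, -1.7, 0, 0, 0, -9.8]
    - [-0.35, -2.5, 0, 0, 0, -14.8]
    - [-0.6, -3.4, 0, 0, 0, -19.8]
    - [-0.95, -4.2, 0, 0, 0, -24.8]
    - [-1.35, -4.95, 0, 0, 0, -29.8]
    - [-1.7, -5.55, 0, 0, 0, -33.8]
    - [-2.1, -6.1, 0, 0, 0, -37.8]
    - [-2.3, -6.4, 0, 0, 0, -39.8]
    - [-2.3, -6.4, 0, 0, 0, -39.8]

```text
t: 7.42
eef_pos: [0.5346, 0.2664, 0.0717]
eef_rot: [[0.344, 0.939, 0.0], [0.939, -0.344, 0.0], [0.001, 0.0, -1.0]]
contact_force: [0.1, 0.2, -0.0]
opening: 0.226
gripper_force: 0.0
```

```bash
cat > c.py <<'E'
from h import *
f=grab_frame("top"); T=np.linalg.inv(f["camera_from_world"]); v,u=np.mgrid[190:290,250:450]; z=f["z_map"][190:290,250:450]
P=np.stack([(u-f["cx"])/f["fx"]*z,(v-f["cy"])/f["fy"]*z,z,np.ones_like(z)],-1)@T.T
im=f["image"][190:290,250:450].astype(int)
b=(P[...,2]>.095)&(P[...,2]<.112)&(P[...,1]>.09)&(im[...,0]>im[...,2]+60)
print("box",b.sum(),cv2.minAreaRect((P[b][:,:2]*1000).astype(np.float32)),"y edge",np.percentile(P[b][:,1],[0,1,99,100]))
# clamp profile along y on the line x .49-.51
k=(abs(P[...,0]-.4995)<.008)&(P[...,1]<.13)&(P[...,1]>.02)&(z>0)
for j in range(0,200,1):
    kk=k[:,j]
    if kk.any(): print("%d:%.4f/%.0f"%(j+250,np.median(P[:,j][kk][:,1]),1000*np.median(P[:,j][kk][:,2])),end=" ")
cv2.imwrite("pics/topc_%d.png"%(100*readout.get_obs()["t"]),cv2.resize(f["image"][180:300,240:450],None,fx=3.8,fy=3.8,interpolation=cv2.INTER_CUBIC))
E
python3 c.py; python3 rows.py; ls pics
```

```text
box 1803 ((499.84783935546875, 171.44810485839844), (98.58611297607422, 74.1332778930664), 89.3756332397461) y edge [0.12199492 0.12315612 0.21452403 0.22038793]
342:0.1292/105 343:0.1273/105 344:0.1254/105 345:0.1236/105 346:0.1188/35 347:0.1167/34 348:0.1147/33 349:0.1128/33 350:0.1107/32 351:0.1088/33 352:0.1068/33 353:0.1048/33 354:0.1028/33 355:0.1008/33 356:0.0988/32 357:0.0968/32 358:0.0949/33 359:0.0928/33 360:0.0896/16 361:0.0877/17 362:0.0856/15 363:0.0836/15 364:0.0817/16 365:0.0840/69 366:0.0835/85 367:0.0817/86 368:0.0799/88 369:0.0780/87 370:0.0748/73 371:0.0729/73 372:0.0710/73 373:0.0691/73 374:0.0672/73 375:0.0653/73 376:0.0648/87 377:0.0632/89 378:0.0615/89 379:0.0596/90 380:0.0577/90 381:0.0559/90 382:0.0541/90 383:0.0520/88 384:0.0487/77 385:0.0470/78 386:0.0449/76 387:0.0431/78 388:0.0410/76 389:0.0392/76 390:0.0373/76 391:0.0367/85 392:0.0358/92 393:0.0339/93 394:0.0321/93 395:0.0301/92 396:0.0284/93 397:0.0266/93 398:0.0258/100 399:0.0257/111 400:0.0258/123 401:0.0257/135 402:0.0257/145 403:0.0259/158 404:0.0251/163 405:0.0237/166 406:0.0223/167 407:0.0209/168 t 7.47 p [0.5347 0.2662 0.0716] a 69.8 q [-0.74  0.68  0.28  2.03 -0.39  0.48 -0.52] F [ 0.3  0.1 -1. ] open 0.228
side0.png
top0.png
topc.png
topc_747.png
w1.png
```

The box angle is 89.38° against 89.42° for the station, so the turntable is seated. The pad gap is about 37 mm. I'll retreat and go to the trigger.

Emit:
jog_arm:
  targets:
    - [0, 0, 0, 0, 0, 0]
    - [0, 0, -3, 0, 0, 0]
    - [0, 0, -8, 0, 0, 0]
    - [0, 0, -13, 0, 0, 0]
    - [0, 0, -18, 0, 0, 0]
    - [0, 0, -18, 0, 0, 0]
  claw: -0.3

```text
t: 8.22
eef_pos: [0.5364, 0.2666, 0.2551]
eef_rot: [[0.345, 0.939, 0.006], [0.939, -0.345, 0.004], [0.006, 0.004, -1.0]]
contact_force: [-0.1, 0.6, -0.9]
opening: 0.348
gripper_force: 0.0
```

```bash
python3 rows.py .498,.1,.25,80 .498,-.075,.25,89.4; python3 c.py|head -1
```

```text
t 8.22 p [0.5364 0.2666 0.2551] a 69.8 q [-0.87  0.45  0.45  1.9  -0.25  0.85 -0.64] F [-0.1  0.6 -0.9] open 0.348
[-16.97, 2.13, 0.43, 0.3, -0.3, -10.2]
[-33.4, 8.16, 0.36, 0.3, -0.3, -19.6]
box 1951 ((499.8927001953125, 171.7325439453125), (98.71762084960938, 74.3228988647461), 89.1994400024414) y edge [0.12214447 0.12319738 0.21944191 0.22110894]
```

Emit:
jog_arm:
  targets:
    - [-6, 1, 0.4, 0, 0, -5]
    - [-12, 1.5, 0.4, 0, 0, -8]
    - [-17, 2.1, 0.4, 0.3, -0.3, -10]
    - [-22.5, 4, 0.4, 0.3, -0.3, -13]
    - [-28, 6.2, 0.4, 0.3, -0.3, -17]
    - [-33.4, 8.2, 0.4, 0.3, -0.3, -19.6]
    - [-33.4, 8.2, 0.4, 0.3, -0.3, -19.6]
    - [-33.4, 8.2, 0.4, 0.3, -0.3, -19.6]
  claw: -1

```text
t: 9.28
eef_pos: [0.4962, -0.0755, 0.2463]
eef_rot: [[0.01, 1.0, -0.008], [1.0, -0.01, -0.004], [-0.004, -0.008, -1.0]]
contact_force: [-0.2, 0.6, -0.6]
opening: 0.001
gripper_force: 0.0
```

```bash
python3 rows.py .498,-.075,.14,89.4 .498,-.045,.14,89.4
```

```text
t 9.28 p [ 0.4962 -0.0755  0.2463] a 89.4 q [-0.27  0.33  0.4   2.1  -0.18  0.75  0.24] F [-0.2  0.6 -0.6] open 0.001
[0.09, 0.27, 10.63, -0.5, 0.2, 0.0]
[3.09, 0.24, 10.62, -0.5, 0.2, 0.0]
```

Emit:
jog_arm:
  targets:
    - [0, 0.2, 5.3, -0.5, 0.2, 0]
    - [0, 0.2, 10.6, -0.5, 0.2, 0]
    - [0, 0.2, 10.6, -0.5, 0.2, 0]
    - [0, 0.2, 10.6, -0.5, 0.2, 0]
    - [1.5, 0.2, 10.6, -0.5, 0.2, 0]
    - [3, 0.2, 10.6, -0.5, 0.2, 0]
    - [3, 0.2, 10.6, -0.5, 0.2, 0]
    - [3, 0.2, 10.6, -0.5, 0.2, 0]

```text
t: 10.28
eef_pos: [0.4985, -0.046, 0.1415]
eef_rot: [[0.008, 1.0, 0.003], [1.0, -0.008, -0.001], [-0.001, 0.003, -1.0]]
contact_force: [0.5, -0.8, 0.2]
opening: -0.002
gripper_force: 0.0
```

```bash
cat > w.py <<'E'
from h import *
import sys
o=readout.get_obs(); print("t",round(o["t"],2),"p",np.round(o["eef_pos"],4),"F",np.round(o["contact_force"],1))
f=grab_frame("wrist"); cv2.imwrite("pics/"+sys.argv[1]+".png",f["image"])
E
python3 w.py w2
```

```text
t 10.28 p [ 0.4985 -0.046   0.1415] F [ 0.5 -0.8  0.2]
```

View pics/w2.png

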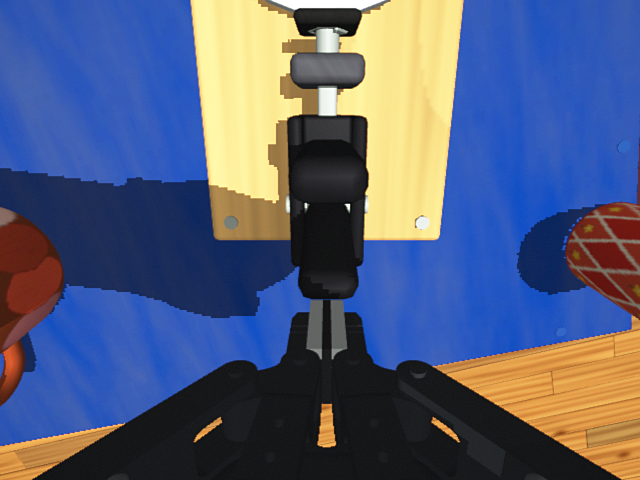

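The wrist camera shows the shut fingers at (327,305), centred just behind the trigger (298–358, to row 298). The jaw is at rows 55–88 and the pad at rows 10–32. Now I'll creep in.

Emit:
jog_arm:
  targets:
    - [0.3, 0, 0, 0, 0, 0]
    - [0.6, 0, 0, 0, 0, 0]
    - [0.9, 0, 0, 0, 0, 0]
    - [1.2, 0, 0, 0, 0, 0]
    - [1.2, 0, 0, 0, 0, 0]
    - [1.2, 0, 0, 0, 0, 0]

```text
t: 11.08
eef_pos: [0.4985, -0.0345, 0.1412]
eef_rot: [[0.009, 1.0, 0.003], [1.0, -0.009, -0.001], [-0.001, 0.003, -1.0]]
contact_force: [-0.1, -3.1, 1.4]
opening: 0.0
gripper_force: 1.6
```

```bash
cat > j.py <<'E'
# jaw front/pad from wrist depth: profile along world y near the clamp line
from h import *
o=readout.get_obs(); f=grab_frame("wrist"); M=np.eye(4); M[:3,:3]=o["eef_rot"]; M[:3,3]=o["eef_pos"]
z=f["z_map"]; v,u=np.mgrid[0:480,0:640]
P=np.stack([(u-f["cx"])/f["fx"]*z,(v-f["cy"])/f["fy"]*z,z,np.ones_like(z)],-1)@(M@f["T_tool_cam"]).T
ok=(z>0)&(abs(P[...,0]-.4995)<.013)&(P[...,2]>.08)&(P[...,1]>.03)
y=P[...,1][ok]*1000; h=P[...,2][ok]*1000
print("t",round(o["t"],2),"p",np.round(o["eef_pos"],4),"F",np.round(o["contact_force"],1))
a=np.unique(np.round(y),return_counts=True); L=a[0][a[1]>3]
seg=np.split(L,np.where(np.diff(L)>2.5)[0]+1); print([(s[0],s[-1],round(float(np.median(h[(y>=s[0])&(y<=s[-1])])))) for s in seg])
# trigger top
k=(z>0)&(abs(P[...,0]-.4985)<.01)&(P[...,2]>.155)&(P[...,1]>-.035)&(P[...,1]<.03); yy=P[...,1][k]*1000
L=np.unique(np.round(yy)); print("tops",L[:1],L[-1:] )
E
python3 j.py; python3 j.py
```

```text
t 11.07 p [ 0.4985 -0.0345  0.1412] F [-0.1 -3.1  1.4]
[(np.float64(30.0), np.float64(36.0), 90), (np.float64(51.0), np.float64(65.0), 87), (np.float64(77.0), np.float64(85.0), 84)]
tops [-35.] [26.]
t 11.12 p [ 0.4985 -0.0345  0.1412] F [ 0.5 -3.9  2.8]
[(np.float64(30.0), np.float64(36.0), 90), (np.float64(51.0), np.float64(65.0), 87), (np.float64(77.0), np.float64(84.0), 84)]
tops [-35.] [26.]
```

Emit:
jog_arm:
  targets:
    - [0.4, 0, 0, 0, 0, 0]
    - [0.8, 0, 0, 0, 0, 0]
    - [1.2, 0, 0, 0, 0, 0]
    - [1.5, 0, 0, 0, 0, 0]
    - [1.5, 0, 0, 0, 0, 0]
    - [1.5, 0, 0, 0, 0, 0]

```text
t: 11.92
eef_pos: [0.4987, -0.0192, 0.1412]
eef_rot: [[0.009, 1.0, 0.003], [1.0, -0.009, -0.001], [-0.001, 0.003, -1.0]]
contact_force: [0.3, -5.1, 3.3]
opening: 0.0
gripper_force: 2.9
```

```bash
python3 j.py
```

```text
t 11.93 p [ 0.4987 -0.0192  0.1412] F [ 0.3 -5.1  3.3]
[(np.float64(30.0), np.float64(37.0), 90), (np.float64(62.0), np.float64(75.0), 87), (np.float64(87.0), np.float64(94.0), 84)]
tops [-31.] [26.]
```

The jaw advanced about 10 mm at 5 N. I'll release and squeeze again.

Emit:
jog_arm:
  targets:
    - [-0.6, 0, 0, 0, 0, 0]
    - [-1.3, 0, 0, 0, 0, 0]
    - [-2, 0, 0, 0, 0, 0]
    - [-2, 0, 0, 0, 0, 0]
    - [-2, 0, 0, 0, 0, 0]

```text
t: 12.6
eef_pos: [0.4983, -0.0391, 0.1411]
eef_rot: [[0.009, 1.0, 0.002], [1.0, -0.009, -0.0], [-0.0, 0.002, -1.0]]
contact_force: [-1.1, -0.4, 0.0]
opening: -0.001
gripper_force: 0.5
```

```bash
python3 j.py
```

```text
t 12.6 p [ 0.4983 -0.0391  0.1411] F [-1.1 -0.4  0. ]
[(np.float64(30.0), np.float64(36.0), 90), (np.float64(61.0), np.float64(75.0), 87), (np.float64(87.0), np.float64(93.0), 84)]
tops [-35.] [26.]
```

Emit:
jog_arm:
  targets:
    - [0.5, 0, 0, 0, 0, 0]
    - [0.9, 0, 0, 0, 0, 0]
    - [1.3, 0, 0, 0, 0, 0]
    - [1.7, 0, 0, 0, 0, 0]
    - [2.05, 0, 0, 0, 0, 0]
    - [2.05, 0, 0, 0, 0, 0]
    - [2.05, 0, 0, 0, 0, 0]

```text
t: 13.52
eef_pos: [0.4988, -0.0187, 0.1413]
eef_rot: [[0.009, 1.0, 0.003], [1.0, -0.009, -0.001], [-0.001, 0.003, -1.0]]
contact_force: [0.2, -4.0, 3.9]
opening: 0.003
gripper_force: 2.4
```

```bash
python3 j.py
```

```text
t 13.53 p [ 0.4988 -0.0187  0.1413] F [ 0.2 -4.   3.9]
[(np.float64(30.0), np.float64(37.0), 90), (np.float64(74.0), np.float64(88.0), 87), (np.float64(100.0), np.float64(107.0), 84)]
tops [-31.] [26.]
```

Emit:
jog_arm:
  targets:
    - [-0.6, 0, 0, 0, 0, 0]
    - [-1.3, 0, 0, 0, 0, 0]
    - [-2.1, 0, 0, 0, 0, 0]
    - [-2.1, 0, 0, 0, 0, 0]
    - [-2.1, 0, 0, 0, 0, 0]

```text
t: 14.2
eef_pos: [0.4983, -0.0395, 0.1411]
eef_rot: [[0.009, 1.0, 0.002], [1.0, -0.009, -0.0], [-0.0, 0.002, -1.0]]
contact_force: [-0.9, 0.0, -0.0]
opening: -0.004
gripper_force: 0.0
```

```bash
python3 j.py
```

```text
t 14.2 p [ 0.4983 -0.0395  0.1411] F [-0.9  0.  -0. ]
[(np.float64(30.0), np.float64(36.0), 90), (np.float64(74.0), np.float64(88.0), 87)]
tops [-35.] [26.]
```

Emit:
jog_arm:
  targets:
    - [0.5, 0, 0, 0, 0, 0]
    - [0.9, 0, 0, 0, 0, 0]
    - [1.3, 0, 0, 0, 0, 0]
    - [1.7, 0, 0, 0, 0, 0]
    - [2.0, 0, 0, 0, 0, 0]
    - [2.0, 0, 0, 0, 0, 0]
    - [2.0, 0, 0, 0, 0, 0]

```text
t: 15.12
eef_pos: [0.4988, -0.0199, 0.1413]
eef_rot: [[0.009, 1.0, 0.003], [1.0, -0.009, -0.001], [-0.001, 0.003, -1.0]]
contact_force: [-0.7, -5.6, 5.4]
opening: 0.001
gripper_force: 2.9
```

```bash
python3 j.py
```

```text
t 15.12 p [ 0.4988 -0.0199  0.1413] F [-0.7 -5.6  5.4]
[(np.float64(30.0), np.float64(37.0), 90), (np.float64(85.0), np.float64(99.0), 87), (np.float64(111.0), np.float64(112.0), 82)]
tops [-32.] [26.]
```

The jaw back edge is at 85 mm, which leaves a gap of about 3 mm. I'll release, then make the last squeeze in stages.

Emit:
jog_arm:
  targets:
    - [-0.6, 0, 0, 0, 0, 0]
    - [-1.3, 0, 0, 0, 0, 0]
    - [-2.0, 0, 0, 0, 0, 0]
    - [-2.0, 0, 0, 0, 0, 0]
    - [-2.0, 0, 0, 0, 0, 0]

```text
t: 15.8
eef_pos: [0.4983, -0.0395, 0.1411]
eef_rot: [[0.009, 1.0, 0.003], [1.0, -0.009, -0.0], [-0.0, 0.003, -1.0]]
contact_force: [-0.1, 0.3, 1.0]
opening: -0.001
gripper_force: 0.0
```

```bash
python3 j.py
```

```text
t 15.8 p [ 0.4983 -0.0395  0.1411] F [-0.1  0.3  1. ]
[(np.float64(30.0), np.float64(36.0), 90), (np.float64(84.0), np.float64(92.0), 87)]
tops [-35.] [26.]
```

Emit:
jog_arm:
  targets:
    - [0.3, 0, 0, 0, 0, 0]
    - [0.6, 0, 0, 0, 0, 0]
    - [0.9, 0, 0, 0, 0, 0]
    - [1.1, 0, 0, 0, 0, 0]
    - [1.1, 0, 0, 0, 0, 0]
    - [1.1, 0, 0, 0, 0, 0]

```text
t: 16.6
eef_pos: [0.4987, -0.0288, 0.1412]
eef_rot: [[0.009, 1.0, 0.003], [1.0, -0.009, -0.001], [-0.001, 0.003, -1.0]]
contact_force: [0.4, -4.9, 3.7]
opening: 0.001
gripper_force: 2.4
```

```bash
python3 j.py; python3 w.py w3
```

```text
t 16.6 p [ 0.4987 -0.0288  0.1412] F [ 0.4 -4.9  3.7]
[(np.float64(30.0), np.float64(36.0), 90), (np.float64(90.0), np.float64(102.0), 87)]
tops [-35.] [26.]
t 16.65 p [ 0.4987 -0.0288  0.1412] F [ 0.6 -4.8  2.8]
```

View pics/w3.png

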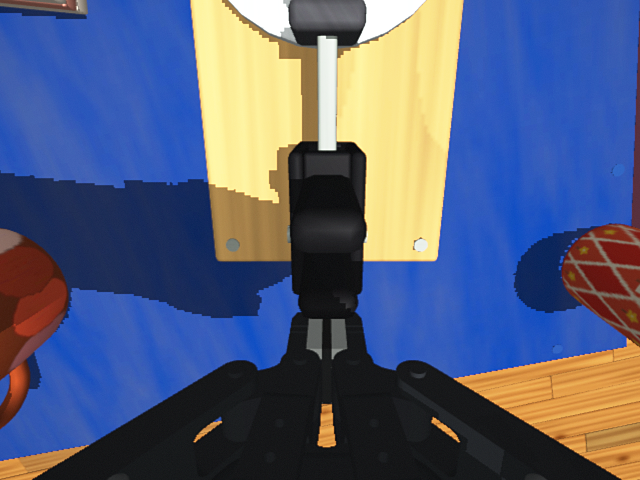

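The view shows the jaw back edge at row 45, about y 90 mm, so the pad should just be touching. I'll push 4 mm more and check with the top camera.

Emit:
jog_arm:
  targets:
    - [0.1, 0, 0, 0, 0, 0]
    - [0.25, 0, 0, 0, 0, 0]
    - [0.4, 0, 0, 0, 0, 0]
    - [0.4, 0, 0, 0, 0, 0]
    - [0.4, 0, 0, 0, 0, 0]

```text
t: 17.32
eef_pos: [0.4987, -0.0254, 0.1413]
eef_rot: [[0.01, 1.0, 0.003], [1.0, -0.01, -0.001], [-0.001, 0.003, -1.0]]
contact_force: [-0.3, -7.6, 4.6]
opening: -0.001
gripper_force: 3.5
```

```bash
python3 j.py; python3 c.py; ls pics
```

```text
t 17.32 p [ 0.4987 -0.0254  0.1413] F [-0.3 -7.6  4.6]
[(np.float64(30.0), np.float64(37.0), 90), (np.float64(92.0), np.float64(106.0), 87)]
tops [-35.] [26.]
box 2156 ((499.81671142578125, 173.01461791992188), (99.14302825927734, 74.12659454345703), 89.4427261352539) y edge [0.12348008 0.12441228 0.22151513 0.22264736]
342:0.1291/105 343:0.1273/105 344:0.1255/107 345:0.1236/105 346:0.1210/87 347:0.1191/86 348:0.1172/86 349:0.1148/75 350:0.1128/73 351:0.1109/73 352:0.1091/73 353:0.1071/73 354:0.1061/88 355:0.1044/90 356:0.1025/90 357:0.1007/91 358:0.0988/89 359:0.0969/89 360:0.0950/89 361:0.0929/87 362:0.0902/76 363:0.0882/74 364:0.0864/76 365:0.0845/76 366:0.0825/74 367:0.0806/75 368:0.0788/75 369:0.0770/75 370:0.0751/76 371:0.0730/75 372:0.0713/76 373:0.0693/75 374:0.0675/76 375:0.0654/74 376:0.0638/76 377:0.0618/76 378:0.0600/76 379:0.0581/76 380:0.0562/76 381:0.0543/76 382:0.0525/77 383:0.0503/74 384:0.0484/74 385:0.0465/74 386:0.0447/75 387:0.0426/74 388:0.0410/76 389:0.0392/76 390:0.0371/75 391:0.0369/87 392:0.0358/93 393:0.0339/93 394:0.0319/91 395:0.0304/94 396:0.0286/94 397:0.0266/93 398:0.0258/100 399:0.0256/111 400:0.0258/124 401:0.0258/135 402:0.0258/146 403:0.0256/155 404:0.0250/163 405:0.0239/167 406:0.0221/166 407:0.0207/167 440:0.0337/458 441:0.0337/463 442:0.0338/468 443:0.0337/472 444:0.0337/476 445:0.0337/480 446:0.0333/483 447:0.0328/485 448:0.0322/487 449:0.0317/489 side0.png
top0.png
topc.png
topc_1742.png
topc_747.png
topc_827.png
w1.png
w2.png
w3.png
```

The box has settled about 1.3 mm against the fence. Pad compression is around 2.5–4 mm by geometry and force, so I'll push about 3.5 mm more at the trigger.

Emit:
jog_arm:
  targets:
    - [0.15, 0, 0, 0, 0, 0]
    - [0.3, 0, 0, 0, 0, 0]
    - [0.4, 0, 0, 0, 0, 0]
    - [0.4, 0, 0, 0, 0, 0]
    - [0.4, 0, 0, 0, 0, 0]

```text
t: 18.05
eef_pos: [0.4987, -0.021, 0.1412]
eef_rot: [[0.009, 1.0, 0.003], [1.0, -0.009, -0.001], [-0.001, 0.003, -1.0]]
contact_force: [0.2, -5.7, 5.3]
opening: -0.0
gripper_force: 2.9
```

```bash
python3 j.py; python3 c.py | sed 's/366:.*//'; ls pics|grep topc_1
```

```text
t 18.05 p [ 0.4987 -0.021   0.1412] F [ 0.2 -5.7  5.3]
[(np.float64(30.0), np.float64(37.0), 90), (np.float64(92.0), np.float64(106.0), 87)]
tops [-32.] [26.]
box 2157 ((499.8562927246094, 173.01600646972656), (99.10440063476562, 73.9913558959961), 89.37654876708984) y edge [0.1234849  0.12438852 0.22159239 0.22263975]
342:0.1291/106 343:0.1273/106 344:0.1255/106 345:0.1236/105 346:0.1210/86 347:0.1192/88 348:0.1172/86 349:0.1148/74 350:0.1128/72 351:0.1110/75 352:0.1089/72 353:0.1071/73 354:0.1060/87 355:0.1043/88 356:0.1024/90 357:0.1005/89 358:0.0987/90 359:0.0968/89 360:0.0950/89 361:0.0929/86 362:0.0902/76 363:0.0883/76 364:0.0863/74 365:0.0844/74 topc_1742.png
topc_1814.png
```

The jaw didn't follow this time (92 → 92 while the TCP moved 4.4 mm). I'll look at the trigger.

```bash
python3 - <<'E'
from h import *
f=grab_frame("side"); a=cv2.resize(f["image"][230:390,250:380],None,fx=3.6,fy=3.6,interpolation=cv2.INTER_CUBIC)
g=grab_frame("wrist"); b=g["image"][0:400,220:430]; b=cv2.resize(b,None,fx=1.44*1,fy=1.44,interpolation=cv2.INTER_CUBIC)
cv2.imwrite("pics/mix.png",np.hstack([a,b[:a.shape[0]]]))
E
python3 rows.py
```

```text
t 18.25 p [ 0.4987 -0.021   0.1412] a 89.5 q [-0.3   0.49  0.31  2.21 -0.32  0.48  0.26] F [ 0.5 -5.4  4.4] open -0.002
```

View pics/mix.png

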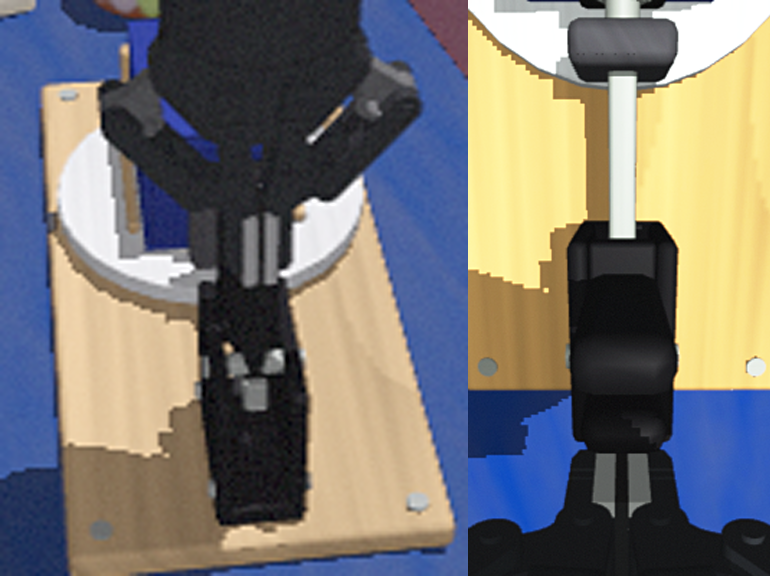

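The fingers sit squarely on the trigger, so the drive seems to have lost its tooth. I'll release and squeeze again gently, measuring as I go.

Emit:
jog_arm:
  targets:
    - [-0.6, 0, 0, 0, 0, 0]
    - [-1.3, 0, 0, 0, 0, 0]
    - [-2.0, 0, 0, 0, 0, 0]
    - [-2.0, 0, 0, 0, 0, 0]
    - [-2.0, 0, 0, 0, 0, 0]

```text
t: 18.88
eef_pos: [0.4983, -0.0405, 0.1411]
eef_rot: [[0.009, 1.0, 0.002], [1.0, -0.009, -0.0], [-0.0, 0.002, -1.0]]
contact_force: [-0.2, 0.3, 0.7]
opening: 0.001
gripper_force: 0.0
```

```bash
python3 c.py | sed 's/364:.*//;s/box.*y edge/edge/'; python3 rows.py
```

```text
edge [0.12352967 0.12435325 0.22162392 0.22258107]
342:0.1291/106 343:0.1273/104 344:0.1255/106 345:0.1236/104 346:0.1210/86 347:0.1191/87 348:0.1172/87 349:0.1147/74 350:0.1128/73 351:0.1109/72 352:0.1090/72 353:0.1071/72 354:0.1052/73 355:0.1042/87 356:0.1024/88 357:0.1007/91 358:0.0987/90 359:0.0969/89 360:0.0950/90 361:0.0931/89 362:0.0905/80 363:0.0884/77 t 18.93 p [ 0.4983 -0.0404  0.1411] a 89.5 q [-0.25  0.49  0.31  2.21 -0.31  0.48  0.29] F [-0.1 -0.7  0.5] open -0.0
```

Emit:
jog_arm:
  targets:
    - [0.2, 0, 0, 0, 0, 0]
    - [0.4, 0, 0, 0, 0, 0]
    - [0.6, 0, 0, 0, 0, 0]
    - [0.6, 0, 0, 0, 0, 0]
    - [0.6, 0, 0, 0, 0, 0]

```text
t: 19.55
eef_pos: [0.4986, -0.035, 0.1413]
eef_rot: [[0.009, 1.0, 0.003], [1.0, -0.009, -0.001], [-0.001, 0.003, -1.0]]
contact_force: [-0.9, -3.9, 2.6]
opening: -0.002
gripper_force: 1.9
```

```bash
python3 c.py | sed 's/364:.*//;s/box.*y edge/edge/'; python3 j.py
```

```text
edge [0.12348255 0.12431554 0.2215586  0.22262062]
342:0.1291/105 343:0.1273/105 344:0.1255/104 345:0.1236/105 346:0.1210/86 347:0.1191/86 348:0.1173/87 349:0.1147/73 350:0.1129/73 351:0.1109/72 352:0.1090/73 353:0.1071/72 354:0.1052/74 355:0.1043/89 356:0.1025/90 357:0.1006/90 358:0.0988/90 359:0.0969/90 360:0.0950/89 361:0.0931/89 362:0.0900/74 363:0.0883/75 t 19.6 p [ 0.4985 -0.035   0.1412] F [-0.2 -5.   2.7]
[(np.float64(30.0), np.float64(36.0), 90), (np.float64(90.0), np.float64(96.0), 86)]
tops [-35.] [26.]
```

Emit:
jog_arm:
  targets:
    - [0.1, 0, 0, 0, 0, 0]
    - [0.2, 0, 0, 0, 0, 0]
    - [0.3, 0, 0, 0, 0, 0]
    - [0.3, 0, 0, 0, 0, 0]
    - [0.3, 0, 0, 0, 0, 0]

```text
t: 20.27
eef_pos: [0.4986, -0.0319, 0.1412]
eef_rot: [[0.009, 1.0, 0.003], [1.0, -0.009, -0.001], [-0.001, 0.003, -1.0]]
contact_force: [0.6, -4.6, 3.3]
opening: -0.002
gripper_force: 2.7
```

```bash
cat > k.py <<'E'
# fine: jaw rear edge and pad position by grey profile in the top view (rows along clamp line), + force
from h import *
o=readout.get_obs(); F=[o["contact_force"]]; g=[]; d=[]
for i in range(4):
    f=grab_frame("top"); F.append(readout.get_obs()["contact_force"])
    g.append(f["image"][236:246,340:370].mean((0,2))); T=f["z_map"][236:246,340:370]; d.append(T.mean(0))
g=np.mean(g,0); d=np.mean(d,0)
print("t",round(o["t"],2),"y",round(o["eef_pos"][1],4),"F",np.round(np.mean(F,0),1)); print(np.round(g).astype(int)); print(np.round(989-d*1000).astype(int))
E
python3 k.py; python3 j.py
```

```text
t 20.27 y -0.0319 F [-0.  -5.3  3.5]
[126 126 126 126 125 103  82  77  98 205 219 219 218 165  91 106 123 125
 124 121 106 119 214 216 215 215 214 214 213 213]
[106 150 106 128 106 127 132  87  87  59  58  58  58  69 110  90  91  91
  90  91  91  88  47  47  47  48  48  48  48  52]
t 20.48 p [ 0.4986 -0.0319  0.1412] F [ 0.5 -6.   3.8]
[(np.float64(30.0), np.float64(37.0), 90), (np.float64(92.0), np.float64(99.0), 87)]
tops [-35.] [26.]
```

Emit:
jog_arm:
  targets:
    - [0.1, 0, 0, 0, 0, 0]
    - [0.2, 0, 0, 0, 0, 0]
    - [0.3, 0, 0, 0, 0, 0]
    - [0.3, 0, 0, 0, 0, 0]
    - [0.3, 0, 0, 0, 0, 0]

```text
t: 21.15
eef_pos: [0.4987, -0.0293, 0.1413]
eef_rot: [[0.01, 1.0, 0.003], [1.0, -0.01, -0.001], [-0.001, 0.003, -1.0]]
contact_force: [-0.3, -7.0, 4.8]
opening: 0.001
gripper_force: 3.3
```

```bash
python3 k.py; python3 j.py
```

```text
t 21.15 y -0.0293 F [-0.3 -6.4  4.7]
[125 126 125 126 125 102  82  76  97 205 219 219 202 105 102 117 124 124
 122 111 112 201 215 214 214 215 214 213 212 212]
[106 106 106 128 106 105  87  88  86  81  58  82  60  83  89  91  91  91
  91 135  89  48  47  48  70  48  48  47  48  53]
t 21.35 p [ 0.4987 -0.0293  0.1413] F [-0.4 -5.7  3.8]
[(np.float64(30.0), np.float64(36.0), 90), (np.float64(93.0), np.float64(102.0), 87)]
tops [-35.] [26.]
```

```bash
python3 - <<'E'
from h import *
for n in("topc_747","topc_1742","topc_1814"):
    im=cv2.imread(f"pics/{n}.png"); s=cv2.resize(im,(210,120),interpolation=cv2.INTER_AREA); g=s[56:66,100:145].mean((0,2))
    print(n,np.round(g).astype(int)); b=np.clip((g-90)/(219-90),0,1)
E
```

```text
topc_747 [117 117 117 118 115 116 167 245 255 254 254 254 254 254 254 254 254 254
 253 236 209 204 206 203 151  79  64  69  69  97 183 200 198 195 169 123
  79  95 111 115 115 111  99 114 202]
topc_1742 [125 125 125 125 122 102  82  76 100 195 218 219 214 161  97 105 122 124
 123 118 107 137 206 216 214 214 213 213 212 211 212 212 211 210 211 213
 213 213 213 214 214 213 213 213 214]
topc_1814 [124 124 124 125 122 102  80  74 102 196 218 219 213 160  95 103 121 124
 124 118 104 124 205 215 213 213 212 213 212 211 211 212 211 209 210 212
 213 212 212 214 214 213 213 213 213]
```

Emit:
jog_arm:
  targets:
    - [0.1, 0, 0, 0, 0, 0]
    - [0.2, 0, 0, 0, 0, 0]
    - [0.2, 0, 0, 0, 0, 0]
    - [0.2, 0, 0, 0, 0, 0]

```text
t: 21.9
eef_pos: [0.4986, -0.0267, 0.1412]
eef_rot: [[0.009, 1.0, 0.003], [1.0, -0.009, -0.001], [-0.001, 0.003, -1.0]]
contact_force: [0.4, -4.8, 2.7]
opening: -0.0
gripper_force: 2.3
```

```bash
python3 k.py; python3 j.py
```

```text
t 21.9 y -0.0267 F [ 0.6 -4.7  3.2]
[125 124 125 125 125 102  81  76  98 204 218 218 218 180  93 104 122 125
 124 121 106 118 213 215 214 214 213 213 212 212]
[128 105 105 106 106 105  87  88  87  58  58  58  58  69  87  90  91  91
 113  91  91  88  48  48  47  47  47  47  48  52]
t 22.1 p [ 0.4987 -0.0267  0.1412] F [ 0.3 -4.8  2.4]
[(np.float64(30.0), np.float64(36.0), 90), (np.float64(92.0), np.float64(105.0), 87)]
tops [-35.] [26.]
```

The jaw dropped back a tooth while I pushed on, leaving compression at about 2.5 mm. I'll track the trigger itself as I keep pushing.

```bash
cat >> j.py <<'E'
k=(z>0)&(abs(P[...,0]-.4985)<.009)&(P[...,2]>.15)&(P[...,1]>-.06)&(P[...,1]<.03)
yy=np.round(P[...,1][k]*1000); hh=P[...,2][k]*1000
print([(int(a),round(float(np.median(hh[yy==a])))) for a in np.unique(yy)])
E
python3 j.py
```

```text
t 22.15 p [ 0.4987 -0.0267  0.1412] F [ 0.7 -4.1  3. ]
[(np.float64(30.0), np.float64(36.0), 90), (np.float64(92.0), np.float64(105.0), 87)]
tops [-35.] [26.]
[(-38, 189), (-37, 186), (-36, 185), (-35, 178), (-34, 190), (-33, 191), (-32, 187), (-31, 187), (-30, 186), (-29, 185), (-28, 187), (-27, 185), (-26, 185), (-25, 186), (-24, 185), (-23, 186), (-22, 186), (-21, 185), (-20, 185), (-19, 166), (-18, 177), (-17, 195), (-16, 214), (-15, 194), (-14, 193), (-13, 190), (-12, 185), (-11, 207), (-10, 213), (-9, 216), (-8, 217), (-7, 162), (-6, 161), (-5, 161), (-4, 159), (-3, 155), (-2, 156), (10, 162), (11, 163), (12, 164), (13, 164), (14, 165), (15, 165), (16, 165), (17, 165), (18, 165), (19, 165), (20, 165), (21, 165), (22, 164), (23, 164), (24, 162), (25, 158), (26, 157)]
```

Emit:
jog_arm:
  targets:
    - [0.1, 0, 0, 0, 0, 0]
    - [0.2, 0, 0, 0, 0, 0]
    - [0.3, 0, 0, 0, 0, 0]
    - [0.3, 0, 0, 0, 0, 0]

```text
t: 22.7
eef_pos: [0.4987, -0.0246, 0.1413]
eef_rot: [[0.01, 1.0, 0.003], [1.0, -0.01, -0.002], [-0.002, 0.003, -1.0]]
contact_force: [-0.1, -8.5, 4.4]
opening: 0.001
gripper_force: 4.0
```

```bash
python3 k.py; python3 j.py
```

```text
t 22.7 y -0.0246 F [ 0.2 -8.1  4.7]
[125 124 125 125 124 101  81  76  98 204 218 218 214 145  95 109 123 124
 123 118 107 149 213 214 214 214 213 213 212 212]
[106 105 105 105 106 105 109  88  87  59  58  58  58  72  89  90  91 113
  91  91  90  75  48  48  47  48  71  48  48  52]
t 22.9 p [ 0.4987 -0.0246  0.1413] F [ 0.9 -7.2  4.7]
[(np.float64(30.0), np.float64(37.0), 90), (np.float64(92.0), np.float64(106.0), 87)]
tops [-35.] [26.]
[(-36, 188), (-35, 185), (-34, 178), (-33, 185), (-32, 190), (-31, 191), (-30, 187), (-29, 186), (-28, 186), (-27, 186), (-26, 186), (-25, 186), (-24, 186), (-23, 185), (-22, 186), (-21, 186), (-20, 185), (-19, 187), (-18, 186), (-17, 166), (-16, 177), (-15, 197), (-14, 214), (-13, 204), (-12, 193), (-11, 192), (-10, 185), (-9, 187), (-8, 212), (-7, 216), (-6, 218), (-5, 162), (-4, 161), (-3, 161), (-2, 160), (-1, 157), (0, 155), (11, 163), (12, 164), (13, 164), (14, 165), (15, 165), (16, 165), (17, 165), (18, 165), (19, 165), (20, 165), (21, 164), (22, 164), (23, 164), (24, 162), (25, 158), (26, 156)]
```

The trigger follows and the drive has re-engaged at 8 N. I'll continue in one smooth push.

Emit:
jog_arm:
  targets:
    - [0.1, 0, 0, 0, 0, 0]
    - [0.2, 0, 0, 0, 0, 0]
    - [0.3, 0, 0, 0, 0, 0]
    - [0.4, 0, 0, 0, 0, 0]

```text
t: 23.45
eef_pos: [0.4987, -0.0203, 0.1412]
eef_rot: [[0.01, 1.0, 0.003], [1.0, -0.01, -0.001], [-0.001, 0.003, -1.0]]
contact_force: [0.2, -7.6, 3.8]
opening: -0.0
gripper_force: 3.9
```

```bash
python3 k.py; python3 j.py|head -2
```

```text
t 23.45 y -0.0203 F [ 0.6 -7.   4. ]
[124 124 124 125 124 101  80  75  96 203 217 218 214 158  91 106 122 123
 122 118 105 133 212 214 214 213 212 213 211 211]
[106 106 106 106 106 106  86 109  87  59  58  81  58  93  88  90  91  91
  91  91  90  80  48  71  48  48  48  47  47  52]
t 23.65 p [ 0.4987 -0.0203  0.1412] F [ 0.6 -6.4  4. ]
[(np.float64(30.0), np.float64(37.0), 90), (np.float64(92.0), np.float64(106.0), 87)]
```

The jaw seems to drop to its last tooth whenever the trigger backs off slightly under load at a pause. I'll squeeze again as a steady push with no holds, reading the force between single-row calls.

Emit:
jog_arm:
  targets:
    - [-0.6, 0, 0, 0, 0, 0]
    - [-1.3, 0, 0, 0, 0, 0]
    - [-2.0, 0, 0, 0, 0, 0]
    - [-2.0, 0, 0, 0, 0, 0]
    - [-2.0, 0, 0, 0, 0, 0]

```text
t: 24.32
eef_pos: [0.4983, -0.0394, 0.1411]
eef_rot: [[0.009, 1.0, 0.002], [1.0, -0.009, -0.0], [-0.0, 0.002, -1.0]]
contact_force: [-0.5, -0.4, -0.7]
opening: -0.0
gripper_force: 0.0
```

```bash
python3 k.py; python3 j.py|head -2
```

```text
t 24.32 y -0.0394 F [-0.   0.4 -0.2]
[127 127 127 127 126 104  83  77  98 206 220 220 220 218 149  95 111 126
 126 125 120 108 140 215 217 216 215 215 214 214]
[105 106 106 106 106 106  87  87  87  58  58  58  58  58  72  88  90  90
  91  91  91  90  78  47  48  48  72  48  48  77]
t 24.52 p [ 0.4984 -0.0394  0.1411] F [ 0.6  1.3 -1.1]
[(np.float64(30.0), np.float64(36.0), 90), (np.float64(90.0), np.float64(92.0), 84)]
```

Emit:
jog_arm:
  targets:
    - [0.2, 0, 0, 0, 0, 0]
    - [0.4, 0, 0, 0, 0, 0]
    - [0.6, 0, 0, 0, 0, 0]
    - [0.8, 0, 0, 0, 0, 0]

```text
t: 25.08
eef_pos: [0.4986, -0.0322, 0.1413]
eef_rot: [[0.01, 1.0, 0.003], [1.0, -0.01, -0.001], [-0.001, 0.003, -1.0]]
contact_force: [-0.6, -5.0, 4.8]
opening: 0.002
gripper_force: 2.8
```

Emit:
jog_arm:
  targets:
    - [0.2, 0, 0, 0, 0, 0]

```text
t: 25.2
eef_pos: [0.4987, -0.0305, 0.1414]
eef_rot: [[0.01, 1.0, 0.003], [1.0, -0.01, -0.002], [-0.002, 0.004, -1.0]]
contact_force: [-0.8, -6.8, 5.3]
opening: -0.002
gripper_force: 3.5
```

Emit:
jog_arm:
  targets:
    - [0.2, 0, 0, 0, 0, 0]

```text
t: 25.32
eef_pos: [0.4987, -0.0286, 0.1414]
eef_rot: [[0.01, 1.0, 0.004], [1.0, -0.01, -0.002], [-0.002, 0.004, -1.0]]
contact_force: [-0.3, -7.7, 4.5]
opening: -0.002
gripper_force: 3.5
```

Emit:
jog_arm:
  targets:
    - [0.2, 0, 0, 0, 0, 0]

```text
t: 25.45
eef_pos: [0.4988, -0.0267, 0.1414]
eef_rot: [[0.01, 1.0, 0.004], [1.0, -0.01, -0.002], [-0.002, 0.004, -1.0]]
contact_force: [0.4, -3.9, 1.6]
opening: -0.001
gripper_force: 1.6
```

```bash
python3 k.py; python3 j.py|sed -n '1,2p;4p'
```

```text
t 25.45 y -0.0267 F [ 0.1 -4.6  3.4]
[125 125 125 125 125 101  81  76  97 204 219 218 205 132  97 112 124 124
 122 116 109 162 214 214 215 214 213 213 212 212]
[106 106 106 106 105 105  87 110  86  59  58  58  61  99  89  91  90  91
  90  90  90  92  48  70  48  47  47  48  48  52]
t 25.65 p [ 0.4988 -0.026   0.1413] F [-0.8 -4.8  3.2]
[(np.float64(30.0), np.float64(37.0), 90), (np.float64(92.0), np.float64(105.0), 87)]
[(-38, 188), (-37, 189), (-36, 185), (-35, 185), (-34, 185), (-33, 190), (-32, 190), (-31, 187), (-30, 186), (-29, 187), (-28, 186), (-27, 186), (-26, 186), (-25, 186), (-24, 186), (-23, 185), (-22, 186), (-21, 186), (-20, 186), (-19, 177), (-18, 166), (-17, 190), (-16, 202), (-15, 215), (-14, 190), (-13, 193), (-12, 187), (-11, 186), (-10, 208), (-9, 214), (-8, 217), (-7, 217), (-6, 162), (-5, 161), (-4, 161), (-3, 159), (-2, 156), (-1, 156), (10, 161), (11, 163), (12, 164), (13, 164), (14, 165), (15, 165), (16, 165), (17, 165), (18, 165), (19, 165), (20, 165), (21, 165), (22, 164), (23, 164), (24, 162), (25, 158), (26, 156)]
```

Compression is now about 3.3 mm and holding. I'll nudge forward 1 mm at a time, watching the gap, and stop at the best reading.

```bash
cat > g.py <<'E'
from h import *
o=readout.get_obs(); g=[];F=[o["contact_force"][1]]
for i in range(2):
    f=grab_frame("top"); g.append(f["image"][236:246,340:370].mean((0,2))); F.append(readout.get_obs()["contact_force"][1])
g=np.mean(g,0); c=lambda lo,hi,v:np.clip((v-lo)/(hi-lo),0,1)
gap=c(80,218,g[8:16]); gap[np.argmax(g[8:16]<g[8:16].max()*.98)+0:]=gap[np.argmax(g[8:16]<g[8:16].max()*.98)+0:]
i=12
while g[i]>110: i+=1
rear=19
while g[rear]<200: rear+=1
# jaw front edge / rear edge, subpixel columns
fe=340+9+sum(c(93,218,g[j]) for j in range(9,i+1)); re=340+rear-sum(c(107,214,g[j]) for j in range(rear-3,rear))
print("t",round(o["t"],2),"y",round(o["eef_pos"][1],4),"Fy",round(np.mean(F),1),"front",round(fe,2),"rear",round(re,2),"comp~",round((355.05-fe)*1.95,1), np.round(g[8:24]).astype(int))
E
python3 g.py
```

```text
t 25.7 y -0.026 Fy -5.3 front 353.28 rear 361.54 comp~ 3.5 [ 97 204 219 218 215 145  93 109 124 124 122 119 106 144 213 215]
```

Emit:
jog_arm:
  targets:
    - [0.1, 0, 0, 0, 0, 0]

```text
t: 25.92
eef_pos: [0.4988, -0.0252, 0.1412]
eef_rot: [[0.009, 1.0, 0.003], [1.0, -0.009, -0.001], [-0.001, 0.003, -1.0]]
contact_force: [-0.3, -6.7, 5.0]
opening: -0.004
gripper_force: 3.7
```

```bash
python3 g.py
```

```text
t 25.93 y -0.0252 Fy -7.0 front 353.28 rear 361.55 comp~ 3.4 [ 97 204 218 218 215 145  93 109 124 124 122 118 106 144 213 215]
```

Emit:
jog_arm:
  targets:
    - [0.1, 0, 0, 0, 0, 0]

```text
t: 26.15
eef_pos: [0.4988, -0.0246, 0.1413]
eef_rot: [[0.01, 1.0, 0.003], [1.0, -0.01, -0.002], [-0.002, 0.003, -1.0]]
contact_force: [0.1, -7.8, 4.8]
opening: -0.003
gripper_force: 4.4
```

```bash
python3 g.py
```

```text
t 26.15 y -0.0246 Fy -8.1 front 353.27 rear 361.51 comp~ 3.5 [ 97 204 219 218 214 143  95 109 124 124 123 117 107 149 213 214]
```

Emit:
jog_arm:
  targets:
    - [0.1, 0, 0, 0, 0, 0]

```text
t: 26.38
eef_pos: [0.4988, -0.0238, 0.1413]
eef_rot: [[0.01, 1.0, 0.003], [1.0, -0.01, -0.002], [-0.002, 0.003, -1.0]]
contact_force: [0.2, -8.7, 5.6]
opening: -0.002
gripper_force: 4.4
```

```bash
python3 g.py
```

```text
t 26.38 y -0.0238 Fy -8.1 front 353.07 rear 361.23 comp~ 3.9 [ 97 204 218 218 211 116  99 114 123 124 121 114 110 179 213 214]
```

Emit:
jog_arm:
  targets:
    - [0.1, 0, 0, 0, 0, 0]

```text
t: 26.6
eef_pos: [0.4988, -0.0229, 0.1413]
eef_rot: [[0.01, 1.0, 0.004], [1.0, -0.01, -0.002], [-0.002, 0.004, -1.0]]
contact_force: [-0.4, -8.8, 4.5]
opening: -0.001
gripper_force: 4.5
```

```bash
python3 g.py
```

```text
t 26.6 y -0.0229 Fy -8.7 front 352.66 rear 360.8 comp~ 4.7 [ 97 204 219 219 189  93 103 121 123 123 121 107 115 212 215 213]
```

Emit:
jog_arm:
  targets:
    - [0.05, 0, 0, 0, 0, 0]

```text
t: 26.82
eef_pos: [0.4988, -0.0224, 0.1413]
eef_rot: [[0.01, 1.0, 0.003], [1.0, -0.01, -0.002], [-0.002, 0.004, -1.0]]
contact_force: [0.3, -9.8, 5.3]
opening: -0.002
gripper_force: 4.6
```

```bash
python3 g.py
```

```text
t 26.82 y -0.0224 Fy -9.0 front 352.47 rear 360.78 comp~ 5.0 [ 97 204 218 218 166  90 106 122 123 123 120 104 117 213 215 213]
```

Compression is about 5 mm by both image and force, which is close to half. I'll hold and check it's stable.

Emit:
jog_arm:
  targets:
    - [0, 0, 0, 0, 0, 0]
    - [0, 0, 0, 0, 0, 0]
    - [0, 0, 0, 0, 0, 0]
    - [0, 0, 0, 0, 0, 0]
    - [0, 0, 0, 0, 0, 0]
    - [0, 0, 0, 0, 0, 0]
    - [0, 0, 0, 0, 0, 0]
    - [0, 0, 0, 0, 0, 0]

```text
t: 27.92
eef_pos: [0.4988, -0.0224, 0.1413]
eef_rot: [[0.01, 1.0, 0.003], [1.0, -0.01, -0.002], [-0.002, 0.004, -1.0]]
contact_force: [-0.1, -9.1, 5.2]
opening: 0.002
gripper_force: 4.5
```

```bash
python3 g.py; python3 c.py|head -1
```

```text
t 27.93 y -0.0224 Fy -8.3 front 352.43 rear 360.79 comp~ 5.1 [ 97 203 218 218 161  90 105 122 123 124 119 105 117 213 214 213]
box 2149 ((499.8703308105469, 173.03179931640625), (99.02659606933594, 74.11026763916016), 89.44119262695312) y edge [0.12353835 0.12459057 0.22161217 0.22263865]
```

It's stable: the pad is in about 5 mm, the box is 1.3 mm from its nest and aligned, and the trigger is held at about 8–9 N. I'll hand it in.

```bash
python3 -c "
from rig import sign_off
print(sign_off())"
```

```text
the job is handed in; nothing more can be done
None
```

I handed the job in at about 28 s, with no verdict returned: the turntable is in its detent, the pad is pushed in about 5 mm against the box by image and force, and the fingers still hold the trigger squeezed at about 8–9 N.

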